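# Tighten the specimen mill's cover ring with the pin spanner

## Task

Close the specimen mill: take the face spanner whose two pins fit the cover ring, engage both of its pins in an opposite pair of the ring's holes, and with it turn the ring clockwise (seen from above) until it is fully home against its stop. Then lift the spanner off and lay it flat, pins down, back on the blue board, clear of the other things on it. Turn the ring with the spanner, not with the fingers, and leave the other spanner, the tweezers and the small jars beside the mill where they are.

Things in the scene. Friction and masses are not known exactly. Their poses are not given: they have to be found in the camera images.
- cover_ring (a joint): Turn of the mill's cover ring in rad: 0 slackest, grows as it is turned clockwise seen from above, 1.4 = fully home, a hard stop. It starts between 0.1 and 0.4. Stiff: needs about 0.3 N m and stays where it is left.
- ring_face (a point): Centre of the top face of the aluminium cover ring, on its vertical turning axis, 97 mm above the table. Ring 100 in diameter, 12 thick, 27 mm central opening, four round holes 11 in diameter, 12 deep, centres 24 from the axis on this point's x and y axes (both ways), which turn with the ring; z up. A rim lug (to radius 60) meets the mill's dark post when home.
- mill: The fixed mill; origin under the centre of its base, on the ring's axis. White base 190 (x) by 170 (y), 50 high, with a steel chamber of 108 diameter up to 85, where the ring sits. The stop post (8 wide, top 96 above the table, out to radius 68) stands on its +x side; -x is its front with dial.
- wide_spanner_grip (a point): The spanner that fits. T-shaped steel face spanner lying level, pins down, 160 long: black handle 125 long, 18 wide, 20 high; steel crosshead 62 wide. This point: mid-handle, where it is gripped, half-way up, 19 above the pin tips; pin line 75 ahead (+x), handle end 82 behind. x to the head, y along the pin line, z up.
- wide_spanner_pin_a (a point): Tip centre of that spanner's pin on its +y side, 24 from the midline: two round pins 6 in diameter, 9 long, 48 apart, pointing down from the crosshead (16 by 7 thick). In an 11 mm hole a pin has 2.5 play all round, so the spanner turns about 0.1 rad before it drives the ring.
- wide_spanner_pin_b (a point): Tip centre of that spanner's pin on its -y side. The spanner weighs about 0.14 kg; a 10 mm foot under the handle's tail keeps it level on the board.
- narrow_spanner_grip (a point): The one that does not fit (pins 28 apart), on the same board, about 130 beside. T-shaped steel face spanner lying level, pins down, 160 long: black handle 125 long, 18 wide, 20 high; steel crosshead 42 wide. This point: mid-handle, where it is gripped, half-way up, 19 above the pin tips; pin line 75 ahead (+x), handle end 82 behind. x to the head, y along the pin line, z up.
- board: Fixed blue plastic board, 320 (x) by 300 (y) by 12 thick; origin at the centre of its underside, z up. The two spanners and the tweezers lie on it.
- tweezers: Steel tweezers, 110 long, lying near the board's +x edge, along that edge. Bystander.
- jar_a: Small lidded specimen jar, 48 in diameter, 55 high, standing just behind the mill (+x side); origin under its centre. Bystander.
- jar_b: A like jar, standing before the mill (-x side); origin under its centre. Bystander.
Not all that is in view belongs to the job. What is shaped like the part that bears wide_spanner_grip but green or turquoise is not meant.

How it is judged:
By the outcome, as a careful person would: the job done as asked, in the order asked, and still so for the second after the job is handed in, with the robot touching nothing.
It also fails if it takes over 51 s, if anything falls off the work surface, if the arm or the gripper's body presses on something with over 40 N, if the wrist force passes 120 N, or if a joint passes its speed limit or range.

## Robot

A 6-joint arm with a two-finger parallel gripper is mounted at the origin on the work surface. World frame = base frame: x ahead of the robot, y to its left, z up, the work surface at z = 0. Lengths are in m, angles in rad, forces in N, time in s.
With the tool pointing down it reaches from about 0.375 to 0.975 m from the base axis. Payload 3.8 kg.
Tool frame: the origin (TCP) lies at the centre of the arm's flange, where the gripper is bolted on; the fingertips stand 166 mm ahead of it and the grasp point (between the pads) lies 147 mm ahead of it (manip.grip_depth is the distance from the TCP to the grasp point, in m); z points along the fingers, y is the line along which they close (so a half turn about z gives the same grasp; the last joint's range is limited). The gripper opens to 88 mm and grips with 3 to 60 N. Pads are 18 mm wide; open, the fingers measure 123 mm over their backs; the gripper's body (75 mm by 187 mm) begins 45 mm behind the grasp point.
Start: joints at [1.137, 0.264, 1.604, -0, 1.274, -0.037], TCP at [0.261, 0.623, 0.405] pointing down, gripper open.
Joint ranges: [-2.63, 2.63], [-0.94, 2.18], [0.31, 2.57], [-1.31, 4.45], [0, 2.66], [-2.55, 2.55]. Speed limits (rad/s): [2.57, 2.57, 3.14, 3.14, 3.14, 3.14].

## Interface

Orientations are given as a rotation vector (axis times angle).
In Python, from cell import manip gives the robot as it stands.
- The arm moves only by the shell command python3 -m crank 'ROWS' [FORCE]. ROWS is JSON, one flat list of numbers, 7 for each row, row after row: the shift along the tool's x, y, z scaled (see below), then the turn, a rotation vector about the tool's x, y, z scaled (see below), then the opening, from 0 (shut) to 1 (fully open). A call has 1 to 12 rows; each row shifts and turns the commanded pose from where the row before left it, along the tool's axes as they then stand; what a row does not reach is not made up. The controller multiplies each number of a shift by 25 mm and each number of a turn by 0.15 rad. A row lasts 1/8 s, in which the tool goes at most 62.5 mm and 10.7 degrees, less where a joint would pass 70% of its speed; a pose out of reach is approached as far as the arm can. A call with a number of a shift or a turn outside -1 to 1 is refused whole. A call with a gripper value outside its range is refused whole. The fingers move at their own pace and stop on an object; FORCE is the grip in N (left out, the last holds). Time passes only in rows, so rows that do not move let the fingers close. It gives the time, the measured TCP pose, the force, the opening and the grip force at its end, in the units of the state.
- manip.read_state(): the state, without advancing time (a new reading comes with each control period).
- manip.grab_frame(name): name is "scene" or "top" or "wrist"; returns the picture (384x512x3 uint8, blue, green, red); there is no depth.
- manip.get_calibration(name): a dict with "fov_y" (degrees; the focal length in pixels is half the picture's height over the tangent of half this angle, whatever the lens; pixels are square), "cx", "cy" (the principal point, pixels), "rvec" (rotation vector, rad) and "tvec" (3), from world to camera coordinates, as OpenCV has them. Camera axes: x right, y down, z forward; pixel columns grow to the right and rows downward; lengths in m; the calibration is good to about 2 mm. A picture is of the moment at which its call begins: read the wrist's pose just before it. get_calibration takes no time and is no camera call; for the wrist camera it gives the pose at the moment of the call.
- manip.job_done(): hands the job in; it is judged then, once.
Trained networks look in the newest picture that a camera, given by its name, has taken for a name from the list of things; names that differ only in an ending like _2 or _b are one class to them, and where a whole thing is asked for, a point or a joint stands for the part that bears it (a point fixed in the world has none). Each returns a list of dicts, best first, with "score" (0 to 1); they miss things now and then, are a little off and sometimes report something else, mostly with a low value. They report only what shows in the picture. A call takes as long as a camera call. They do not tell look-alikes from the thing itself.
- manip.cut_out(target, camera): "mask" (384x512 bool, what is visible of it) and "extent" ([left, top, right, bottom] as shares, 0 to 1, of the picture: columns of its width, rows of its height, round what is visible of it).
- manip.landmark_of(target, camera): "point" ([column, row] as shares, 0 to 1, of the picture: columns of its width, rows of its height: a listed point, or the origin of a listed thing).
The state is a dict: "clock": time; "joint_pos": joint angles; "joint_velocities": joint speeds; "joint_efforts": joint torques, N m; "eef_pos": TCP position; "tcp_rot": TCP orientation; "contact_force": force on the tool from outside, world axes, zero at the start; "torque": the same for the moment, N m; "width": finger opening in m; "gripper_force": force on a finger pad.
Only numpy, scipy, OpenCV 4.12 (cv2) and the standard library are available. Lean on these libraries where they do the work, as an engineer would, in place of code of your own. Each camera call takes 0.05 s, during which the arm holds its last target. There are 200 camera calls.

## Working session

There is one attempt and no reset: what is moved stays moved. The work goes in short steps, Python scripts to look and compute and a shell command to move; the robot and the scene stay as the last step left them, time stands still between calls to the robot, and variables do not carry over. Pictures are saved under pics/ and viewed, at most 10 in all, crops included, and the job is handed in when it is done.

```bash
mkdir -p pics; cat > h.py <<'E'
import numpy as np, cv2
from cell import manip
from scipy.spatial.transform import Rotation as R
def cam(n):
    c=manip.get_calibration(n); f=192/np.tan(np.radians(c["fov_y"])/2)
    K=np.array([[f,0,c["cx"]],[0,f,c["cy"]],[0,0,1]]); return K,R.from_rotvec(np.ravel(c["rvec"])).as_matrix(),np.ravel(c["tvec"])
def back(c,px,z):
    K,Rm,t=c; d=Rm.T@np.linalg.inv(K)@np.array([px[0],px[1],1]); o=-Rm.T@t
    return o+d*(z-o[2])/d[2]
def proj(c,P):
    K,Rm,t=c; q=K@(Rm@np.asarray(P)+t); return q[:2]/q[2]
def lm(name,n,c,z,k=3):
    for r in manip.landmark_of(name,n)[:k]:
        p=np.array(r["point"])*[512,384]; print(n,name,round(r["score"],2),p.round(1),back(c,p,z).round(4))
E
python3 - <<'E'
from h import *
s=manip.read_state(); print(s)
ims=[]
for n in("scene","top"):
    c=cam(n); im=manip.grab_frame(n); ims.append(im)
    for k,z in dict(ring_face=.097,mill=0,wide_spanner_grip=.031,wide_spanner_pin_a=.012,narrow_spanner_grip=.031,board=0,tweezers=.015,jar_a=0).items(): lm(k,n,c,z)
    cv2.imwrite(f"pics/{n}0.png",cv2.resize(im,(800,600)))
E
```

```text
{'clock': 0.0, 'joint_pos': array([ 1.13712821e+00,  2.64728775e-01,  1.60535437e+00, -1.92288220e-05,
        1.27367980e+00, -3.68948783e-02]), 'joint_velocities': array([ 8.22095817e-05,  5.35175202e-04, -2.39266405e-03, -6.34606897e-04,
        7.90618251e-04, -1.90660537e-03]), 'joint_efforts': array([-1.26736908e-03, -5.02113676e+01, -3.56869698e+01,  7.25978217e-02,
        2.95837421e-02, -1.87109972e-04]), 'eef_pos': array([0.26070956, 0.62225427, 0.40341463]), 'tcp_rot': array([-0.61906451, -3.07949447,  0.00332138]), 'contact_force': array([-0.53929146, -0.36446841,  0.1950561 ]), 'torque': array([ 0.00964875, -0.04288871,  0.00154725]), 'gripper_force': 0.0, 'width': 0.08793646045079997}
scene ring_face 0.88 [208.9 156.3] [ 0.5245 -0.1935  0.097 ]
scene mill 0.56 [212.2 182.6] [ 0.525  -0.1874  0.    ]
scene mill 0.48 [250.2 250.7] [0.5848 0.1202 0.    ]
scene wide_spanner_grip 0.83 [281.8 237.3] [0.5068 0.152  0.031 ]
scene wide_spanner_grip 0.71 [188.2 300.2] [0.795 0.188 0.031]
scene wide_spanner_grip 0.64 [427.7 241.6] [0.2083 0.3777 0.031 ]
scene wide_spanner_pin_a 0
[... 680 characters left out ...]
5.7] [0.2036 0.3756 0.031 ]
top wide_spanner_grip 0.69 [371.6 298.5] [ 0.219  -0.2703  0.031 ]
top wide_spanner_pin_a 0.88 [214.2 169. ] [0.5911 0.1682 0.012 ]
top wide_spanner_pin_a 0.83 [164.1 286.3] [0.2543 0.3074 0.012 ]
top wide_spanner_pin_a 0.8 [390.  318.4] [ 0.1633 -0.3228  0.012 ]
top narrow_spanner_grip 0.57 [175.2 192. ] [0.5207 0.278  0.031 ]
top narrow_spanner_grip 0.37 [340.6 195.5] [ 0.5057 -0.1965  0.031 ]
top board 0.82 [198.3 194.7] [0.5168 0.2161 0.    ]
top tweezers 0.55 [195.9 147. ] [0.6578 0.2229 0.015 ]
top tweezers 0.27 [346.2 187.1] [ 0.5325 -0.2166  0.015 ]
top jar_a 0.8 [339.5 245.3] [ 0.3654 -0.1933  0.    ]
top jar_a 0.58 [340.8 148.2] [ 0.6527 -0.2082  0.    ]
```

View pics/top0.png

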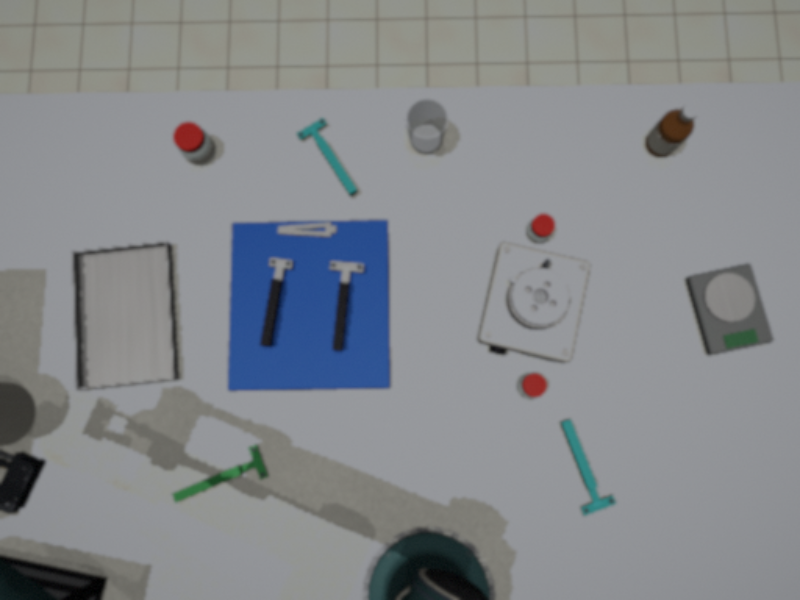

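View pics/scene0.png

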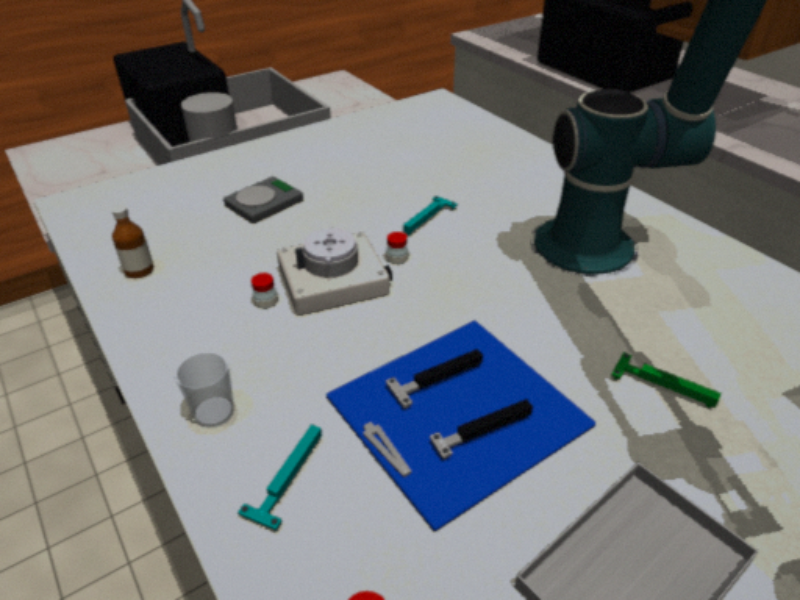

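The top picture shows the wide spanner on the right of the board (head about 346,267, handle to 340,348 at 800 px scale) and the narrow one to its left. The tweezers lie at 305,229. The mill ring is at 540,296, with the post on its upper side and jars at 541,226 and 534,385. The scene view agrees; the green and turquoise T-shapes are decoys.

```bash
cat >> h.py <<'E'
def go(p,yaw=None,s=None):
    """p: wanted TCP; yaw: wanted yaw of tool y. turn first (incl. levelling), then shift, in units"""
    s=s or manip.read_state(); Rc=R.from_rotvec(s["tcp_rot"])
    y=Rc.as_matrix()[:,1]; cy=np.arctan2(y[1],y[0]); yaw=cy if yaw is None else yaw
    Y=np.array([np.cos(yaw),np.sin(yaw),0]);Z=np.array([0,0,-1.]);T=np.c_[np.cross(Y,Z),Y,Z]
    tv=(Rc.inv()*R.from_matrix(T)).as_rotvec()/.15; d=np.asarray(p)-s["eef_pos"]
    print("t",round(s["clock"],2),"tcp",s["eef_pos"].round(4),"yawy",round(cy,3),"turn",tv.round(2),"then shift",(T.T@d/.025).round(2),"shift w/o turn",(Rc.inv().apply(d)/.025).round(2),"j6",s["joint_pos"][5].round(2))
    print("F",s["contact_force"].round(1),"w",round(s["width"],4),"gf",round(s["gripper_force"],1))
E
python3 - <<'E'
from h import *
go([.49,.16,.36],1.53)
K,Rm,t=cam("wrist"); s=manip.read_state(); r=R.from_rotvec(s["tcp_rot"]).as_matrix()
print("cam pos in tool",r.T@(-Rm.T@t-s["eef_pos"]),"axis in tool",r.T@Rm[2],K)
E
```

```text
t 0.9 tcp [0.2608 0.6226 0.4047] yawy 1.174 turn [ 0.    0.   -2.37] then shift [ -9.91 -18.11   1.79] shift w/o turn [-15.6  -13.52   1.79] j6 -0.04
F [0.6 0.3 0.4] w 0.0884 gf 0.0
cam pos in tool [0.08219898 0.00097806 0.01971361] axis in tool [-3.14900082e-01 -4.22418159e-04  9.49124733e-01] [[315.50147159   0.         257.02952636]
 [  0.         315.50147159 192.91924134]
 [  0.           0.           1.        ]]
```

```bash
python3 -m crank '[-0.8,-0.8,0,0,0,-0.8,1, -0.8,-1,0,0,0,-0.8,1, -0.8,-1,0,0,0,-0.77,1, -0.6,-1,0,0,0,0,1, -0.6,-1,0,0,0,0,1, -0.6,-1,0,0,0,0,1, -0.6,-1,0,0,0,0,1, -0.6,-1,0.2,0,0,0,1, -0.6,-1,0.2,0,0,0,1, -0.6,-1,0.2,0,0,0,1, -0.6,-1,0.2,0,0,0,1, -0.6,-1,0.2,0,0,0,1]' >/dev/null
python3 -m crank '[-0.6,-1,0,0,0,0,1, -0.5,-1,0,0,0,0,1, -0.5,-1,0,0,0,0,1, -0.4,-1,0,0,0,0,1, -0.4,-1,0,0,0,0,1, -0.4,-1,0.2,0,0,0,1, 0,0,0,0,0,0,1]'
python3 - <<'E'
from h import *
go([.49,.16,.36],1.53); s=manip.read_state(); c=cam("wrist"); im=manip.grab_frame("wrist")
lm("wide_spanner_grip","wrist",c,.031); lm("wide_spanner_pin_a","wrist",c,.012,6)
for r in manip.cut_out("wide_spanner_grip","wrist")[:3]: print(r["score"],np.array(r["extent"])*[512,384,512,384],back(c,np.argwhere(r["mask"]).mean(0)[::-1],.035))
cv2.imwrite("pics/w1.png",cv2.resize(im,(800,600)))
E
```

```text
clock: 3.28
eef_pos: [0.4894, 0.1547, 0.3745]
tcp_rot: [-0.069, -3.14, 0.0]
contact_force: [0.5, 0.3, 1.5]
width: 0.0883
gripper_force: 0.0
t 3.27 tcp [0.4894 0.1547 0.3745] yawy 1.527 turn [-0.   -0.   -0.02] then shift [-0.01  0.21  0.58] shift w/o turn [-0.01  0.21  0.58] j6 -1.27
F [0.5 0.3 1.5] w 0.0883 gf 0.0
wrist wide_spanner_grip 0.7 [320.5 296.9] [0.6508 0.2256 0.031 ]
wrist wide_spanner_grip 0.63 [255.8 193.4] [0.5152 0.153  0.031 ]
wrist wide_spanner_pin_a 0.77 [276.1 244.2] [0.5873 0.1743 0.012 ]
wrist wide_spanner_pin_a 0.58 [230.7 241.1] [0.5808 0.1197 0.012 ]
0.81 [225.6896 112.2048 283.0848 257.8176] [0.51299097 0.15387397 0.035     ]
0.63 [243.712  340.3008 291.4816 379.392 ] [0.74212767 0.15384465 0.035     ]
0.34 [339.712  114.5856 403.5072 251.4048] [0.49717735 0.28297493 0.035     ]
```

View pics/w1.png

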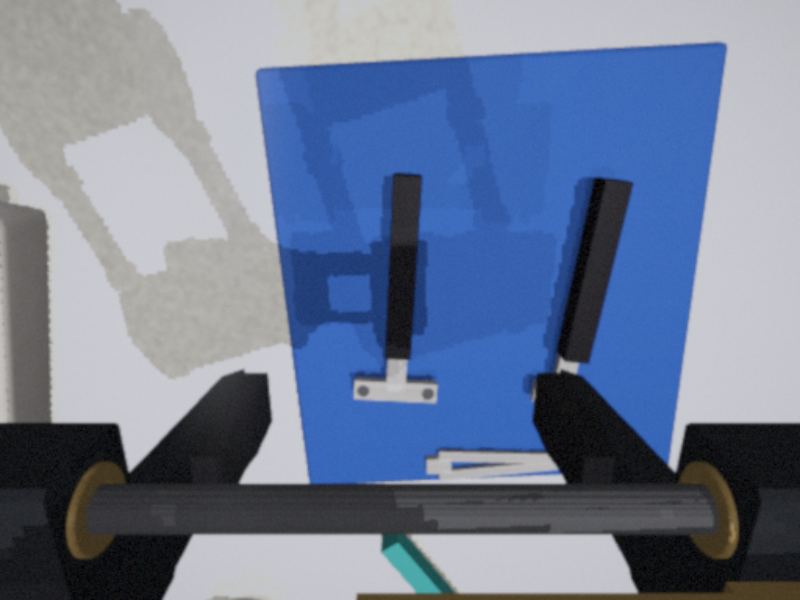

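The wrist view shows the wide spanner. The screw heads over its pins are at (363,391) and (432,393), and the handle runs from (406,175) to (398,358) in the 800 px picture. It is about 130 mm clear of the narrow one.

```bash
python3 - <<'E'
from h import *
c=cam("wrist"); k=.64
a,b=[back(c,np.array(p)*k,.028) for p in((363,391),(432,393))]
t,h=[back(c,np.array(p)*k,.041) for p in((407,176),(398,358))]
print(a,b,np.linalg.norm(a-b),t,h,np.linalg.norm(h-t)); m=(a+b)/2; d=b-a
th=np.arctan2(d[1],d[0])-np.pi/2; th2=np.arctan2(*(m-t)[[1,0]]); print("yaw pins, axis",th,th2)
g=m-.075*np.array([np.cos(th2),np.sin(th2),0]); print("grip",g)
go([g[0],g[1],.031+.147+.003],th2+np.pi/2)
E
```

```text
[0.58471684 0.12497149 0.028     ] [0.58842597 0.17624244 0.028     ] 0.05140493965180264 [0.42974712 0.16324582 0.041     ] [0.55285469 0.15247682 0.041     ] 0.12357769269966626
yaw pins, axis -0.07221775785508 -0.08041869260437177
grip [0.51181379 0.15663186 0.028     ]
t 3.48 tcp [0.489  0.1565 0.3749] yawy 1.53 turn [0.   0.   0.26] then shift [-0.91  0.08  7.76] shift w/o turn [-0.91  0.04  7.76] j6 -1.27
F [-0.1  0.4 -0. ] w 0.0877 gf 0.0
```

```bash
python3 -m crank '[-0.4,0,0.9,0,0,0.26,1, -0.5,0.08,0.9,0,0,0,1, 0,0,0.9,0,0,0,1, 0,0,0.9,0,0,0,1, 0,0,0.9,0,0,0,1, 0,0,0.9,0,0,0,1, 0,0,0.9,0,0,0,1, 0,0,0.7,0,0,0,1, 0,0,0,0,0,0,1]' >/dev/null
python3 - <<'E'
from h import *
go([.5118,.1566,.183],1.4904); 
c=cam("wrist"); im=manip.grab_frame("wrist"); cv2.imwrite("pics/w2.png",im)
lm("wide_spanner_pin_a","wrist",c,.012,4);lm("wide_spanner_grip","wrist",c,.031)
E
```

```text
t 4.6 tcp [0.5109 0.1568 0.1983] yawy 1.491 turn [-0.01 -0.02  0.01] then shift [-0.04 -0.01  0.61] shift w/o turn [-0.04 -0.01  0.61] j6 -1.24
F [1.4 1.3 0.3] w 0.088 gf 0.0
wrist wide_spanner_pin_a 0.72 [288.  342.1] [0.5885 0.1719 0.012 ]
wrist wide_spanner_pin_a 0.66 [211.9 340. ] [0.5829 0.1222 0.012 ]
wrist wide_spanner_grip 0.83 [249.2 256.4] [0.5124 0.1533 0.031 ]
```

View pics/w2.png

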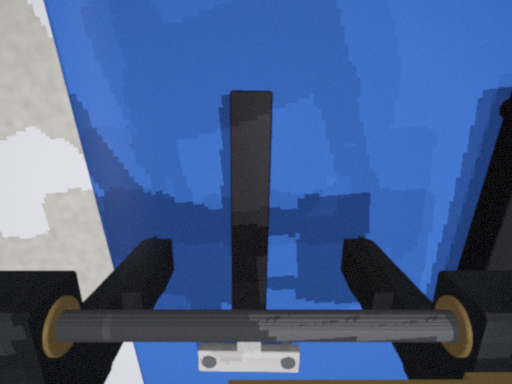

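The wrist view shows the handle running straight between the open fingers, about column 250, with the crosshead screws at (209,361) and (288,363). The alignment is good, so I go down and grip.

```bash
python3 -m crank '[0,-0.1,0.5,0,0,0,1, 0,0,0.1,0,0,0,1, 0,0,0,0,0,0,0, 0,0,0,0,0,0,0, 0,0,0,0,0,0,0, 0,0,0,0,0,0,0, 0,0,0,0,0,0,0, 0,0,0,0,0,0,0]' 45
```

```text
clock: 5.75
eef_pos: [0.5116, 0.154, 0.1847]
tcp_rot: [-0.126, -3.139, 0.0]
contact_force: [0.6, 0.3, 0.0]
width: 0.0298
gripper_force: 0.0
```

```bash
python3 -m crank '[0,0,0,0,0,0,0, 0,0,0,0,0,0,0, 0,0,0,0,0,0,0, 0,0,-0.6,0,0,0,0, 0,0,-1,0,0,0,0, 0,0,-1,0,0,0,0, 0,-0.4,-1,0,0,0,0, 0,-1,-1,0,0,0,0, 0,-1,-1,0,0,0,0, 0,-1,-1,0,0,0,0, 0,-1,-0.6,0,0,0,0, 0,-1,0,0,0,0,0]'
python3 -m crank '[-0.2,-1,0,0,0,0,0, -0.2,-1,0,0,0,0,0, -0.2,-0.8,0,0,0,0,0, -0.2,-0.7,0,0,0,0,0, 0,0,0,0,0,0,0]'
python3 - <<'E'
from h import *
go([.52,-.07,.36])
c=cam("wrist"); im=manip.grab_frame("wrist"); np.save("w3.npy",im)
lm("ring_face","wrist",c,.097);lm("wide_spanner_pin_a","wrist",c,.15,4)
x,y=proj(c,[.52,-.197,.097]).astype(int); print(x,y); x0=max(0,min(x-80,352)); y0=max(0,min(y-75,234)); print(x0,y0)
cv2.imwrite("pics/w3.png",cv2.resize(im[y0:y0+150,x0:x0+200],None,fx=4,fy=4,interpolation=2))
E
```

```text
clock: 7.25
eef_pos: [0.501, 0.0187, 0.3675]
tcp_rot: [0.126, 3.135, 0.0]
contact_force: [1.0, -0.3, -2.0]
width: 0.0174
gripper_force: 44.9
clock: 7.88
eef_pos: [0.5138, -0.0703, 0.3651]
tcp_rot: [0.129, 3.139, 0.0]
contact_force: [-0.2, 0.0, -1.9]
width: 0.0174
gripper_force: 44.9
t 7.88 tcp [ 0.5138 -0.0703  0.3651] yawy 1.489 turn [ 0.  0. -0.] then shift [-0.25  0.03  0.2 ] shift w/o turn [-0.25  0.03  0.2 ] j6 -1.67
F [-0.2  0.  -1.9] w 0.0174 gf 44.9
wrist ring_face 0.86 [104.6 203.7] [ 0.5136 -0.1977  0.097 ]
wrist wide_spanner_pin_a 0.57 [294.5 356.5] [ 0.6346 -0.0495  0.15  ]
wrist wide_spanner_pin_a 0.55 [216.3 354.2] [ 0.6274 -0.1106  0.15  ]
107 210
27 135
```

View pics/w3.png

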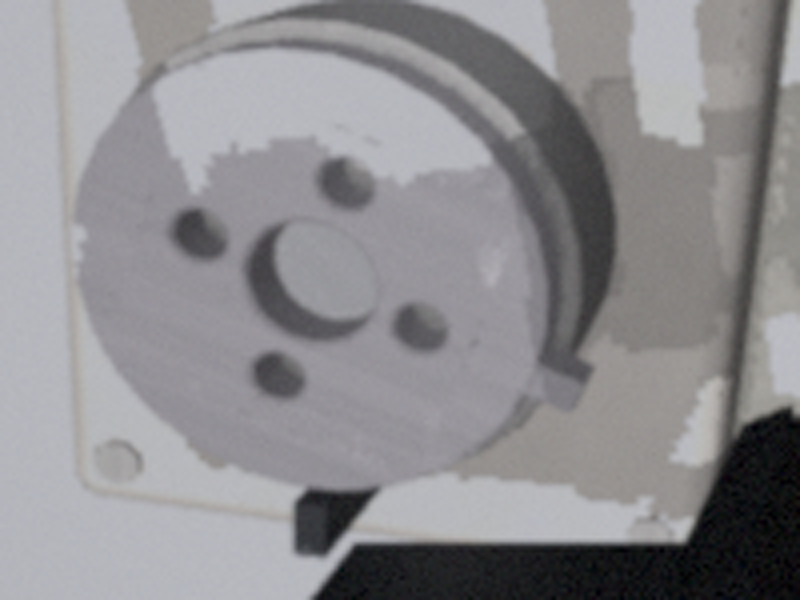

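The ring shows four holes at crop pixels (200,233), (347,183), (420,327) and (278,376). The lug is at (565,380) and the dark post at (315,520), so clockwise takes the lug to the post.

```bash
python3 - <<'E'
from h import *
c=cam("wrist"); s=manip.read_state()
H=np.array([back(c,np.array(p)/4+[27,135],.097) for p in((200,233),(347,183),(420,327),(278,376))])[:,:2]
C=H.mean(0); d=H-C; ang=np.arctan2(d[:,1],d[:,0]); print("holes",H.round(4),"centre",C,"r",np.linalg.norm(d,axis=1),"ang mod90",np.degrees(ang)%90)
for n,p,z in(("lug",(565,380),.09),("post",(318,510),.096)):
    q=back(c,np.array(p)/4+[27,135],z)[:2]-C; print(n,np.linalg.norm(q),np.degrees(np.arctan2(q[1],q[0])))
r=R.from_rotvec(s["tcp_rot"]).as_matrix(); 
for p in((294.5,356.5),(216.3,354.2)): print("pin in tool",r.T@(back(c,p,s["eef_pos"][2]-.1727)-s["eef_pos"]))
im=np.load("w3.npy")[334:384,170:340]; cv2.imwrite("pics/w3b.png",cv2.resize(im,None,fx=4.5,fy=4.5,interpolation=2))
E
```

```text
holes [[ 0.5023 -0.2167]
 [ 0.4941 -0.1839]
 [ 0.5267 -0.1755]
 [ 0.5355 -0.2083]] centre [ 0.51466411 -0.19610887] r [0.02398274 0.02388278 0.02384247 0.02416082] ang mod90 [59.03794872 59.34728227 59.70331574 59.6801895 ]
lug 0.05546665821171483 57.55078304080933
post 0.05561011866691674 -12.142927428860363
pin in tool [-0.07507229  0.02414767  0.17268562]
pin in tool [-0.07333031 -0.02401441  0.17266355]
```

View pics/w3b.png

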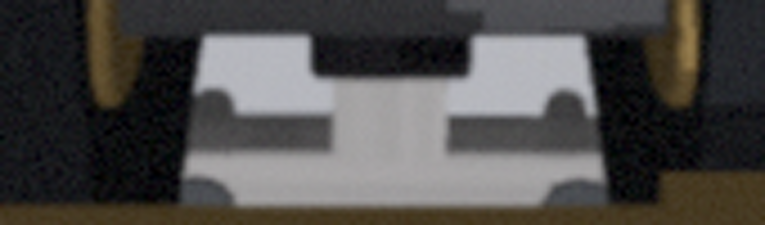

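```bash
cat >> h.py <<'E'
C=np.array([.5147,-.1961])
def arc(yaw,z,l=.0742):
    "TCP for spanner centred on ring with tool-y yaw"
    return [C[0]-l*np.cos(yaw-np.pi/2),C[1]-l*np.sin(yaw-np.pi/2),z]
E
python3 -c "
from h import *
go(arc(1.045,.28),1.045)"
```

```text
t 8.03 tcp [ 0.5135 -0.069   0.3647] yawy 1.491 turn [ 0.   -0.    2.97] then shift [ 0.38 -4.38  3.39] shift w/o turn [ 2.22 -3.79  3.39] j6 -1.67
F [-0.2 -0.2 -1.8] w 0.0175 gf 44.9
```

```bash
python3 -m crank '[0,0,0,0,0,0.99,0, 0,0,0,0,0,0.99,0, 0,0,0,0,0,0.99,0, 0.08,-0.9,0.5,0,0,0,0, 0.1,-0.9,0.5,0,0,0,0, 0.1,-0.9,0.6,0,0,0,0, 0.1,-0.9,0.6,0,0,0,0, 0,-0.78,0.6,0,0,0,0, 0,0,0.59,0,0,0,0, 0,0,0,0,0,0,0, 0,0,0,0,0,0,0]' >/dev/null
python3 - <<'E'
from h import *
go(arc(1.045,.262),1.045)
c=cam("wrist"); im=manip.grab_frame("wrist"); lm("ring_face","wrist",c,.097); lm("wide_spanner_pin_a","wrist",c,.107)
im2=manip.grab_frame("top"); c=cam("top"); lm("ring_face","top",c,.097); lm("wide_spanner_pin_a","top",c,.107)
cv2.imwrite("pics/w4.png",cv2.resize(im[230:384,120:400],None,fx=2.8,fy=2.8,interpolation=2))
E
```

```text
t 9.4 tcp [ 0.4511 -0.1588  0.2803] yawy 1.046 turn [0.   0.   0.01] then shift [ 0.02 -0.02  0.73] shift w/o turn [ 0.02 -0.02  0.73] j6 -1.44
F [ 0.6  0.1 -1.2] w 0.0171 gf 44.9
wrist ring_face 0.86 [249.1 343.5] [ 0.5141 -0.2     0.097 ]
wrist wide_spanner_pin_a 0.66 [294.6 356.1] [ 0.5284 -0.1754  0.107 ]
top wide_spanner_pin_a 0.97 [207.1  80.8] [0.8248 0.1791 0.107 ]
top wide_spanner_pin_a 0.79 [390.2 320.6] [ 0.171  -0.2963  0.107 ]
top wide_spanner_pin_a 0.74 [168.1 303.4] [0.217  0.2737 0.107 ]
```

View pics/w4.png

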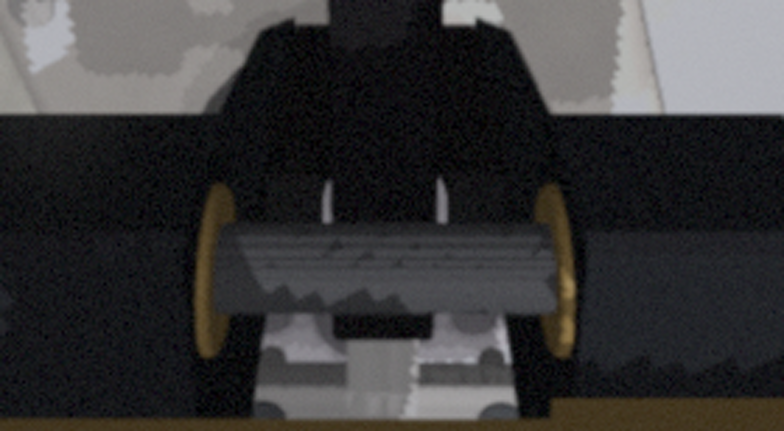

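The crosshead pins show at about (272,355) and (490,355) in the crop, with the dark holes just above and behind them at (277,322) and (478,322). I check that against the predicted projection.

```bash
python3 - <<'E'
from h import *
c=cam("wrist"); a=np.radians(59.45)
for k in range(4): print(k,((proj(c,[C[0]+.024*np.cos(a+k*np.pi/2),C[1]+.024*np.sin(a+k*np.pi/2),.097])-[120,230])*2.8).round(0))
s=manip.read_state();r=R.from_rotvec(s["tcp_rot"]).as_matrix()
for y in(.024,-.024): print("pin tip",((proj(c,s["eef_pos"]+r@[-.0742,y,.1727])-[120,230])*2.8).round(0))
E
```

```text
0 [484. 313.]
1 [381. 226.]
2 [276. 312.]
3 [379. 392.]
pin tip [488. 352.]
pin tip [270. 352.]
```

The prediction matches to about 1 mm, so I lower the pins.

```bash
python3 -m crank '[0,0,0.3,0,0,0,0, 0,0,0.2,0,0,0,0, 0,0,0.15,0,0,0,0, 0,0,0.05,0,0,0,0, 0,0,0,0,0,0,0]' 
python3 -c "
from h import *
go(arc(1.045,.262),1.045)"
```

```text
clock: 10.32
eef_pos: [0.4505, -0.1593, 0.2623]
tcp_rot: [-0.816, -3.033, -0.0]
contact_force: [-0.2, 0.3, -0.4]
width: 0.018
gripper_force: 44.9
t 10.32 tcp [ 0.4505 -0.1593  0.2623] yawy 1.045 turn [-0. -0. -0.] then shift [0.01 0.02 0.01] shift w/o turn [0.01 0.02 0.01] j6 -1.44
F [-0.2  0.3 -0.4] w 0.018 gf 44.9
```

```bash
python3 -m crank '[-0.015,0.296,0,0,0,0.667,0, -0.015,0.296,0,0,0,0.667,0, -0.015,0.296,0,0,0,0.667,0, -0.015,0.296,0,0,0,0.667,0, -0.015,0.296,0,0,0,0.667,0, -0.015,0.296,0,0,0,0.667,0, 0,0,0,0,0,0,0]' 60
python3 -c "
from h import *
go(arc(.445,.262),.445);print(manip.read_state()['torque'])"
```

```text
clock: 11.2
eef_pos: [0.4834, -0.1304, 0.2627]
tcp_rot: [1.675, 2.655, -0.002]
contact_force: [1.7, -4.7, -3.8]
width: 0.0177
gripper_force: 59.9
t 11.2 tcp [ 0.4834 -0.1304  0.2627] yawy 0.445 turn [0.   0.02 0.  ] then shift [ 0.06 -0.    0.03] shift w/o turn [ 0.06 -0.    0.03] j6 -0.76
F [ 1.7 -4.7 -3.8] w 0.0177 gf 59.9
[-0.6782513  -0.14396056  0.08492118]
```

```bash
python3 -m crank '[-0.012,0.296,0,0,0,0.667,0, -0.012,0.296,0,0,0,0.667,0, -0.012,0.296,0,0,0,0.667,0, -0.012,0.296,0,0,0,0.667,0, 0,0,0,0,0,0,0]'
python3 - <<'E'
from h import *
go(arc(.045,.262),.045);print(manip.read_state()['torque'])
c=cam("wrist"); im=manip.grab_frame("wrist"); np.save("w5.npy",im)
im=manip.grab_frame("top"); x,y=proj(cam("top"),[.515,-.196,.097]).astype(int); print(x,y)
cv2.imwrite("pics/t5.png",cv2.resize(im[y-50:y+50,x-60:x+60],None,fx=5,fy=5,interpolation=2))
E
```

```text
clock: 11.82
eef_pos: [0.5119, -0.1235, 0.2627]
tcp_rot: [2.168, 2.269, -0.002]
contact_force: [2.0, -6.0, -3.1]
width: 0.0173
gripper_force: 60.0
t 11.82 tcp [ 0.5119 -0.1235  0.2627] yawy 0.046 turn [0.01 0.02 0.  ] then shift [ 0.06 -0.02  0.03] shift w/o turn [ 0.06 -0.02  0.03] j6 -0.33
F [ 2.  -6.  -3.1] w 0.0173 gf 60.0
[-0.92098785 -0.08354213  0.17300131]
344 188
```

View pics/t5.png

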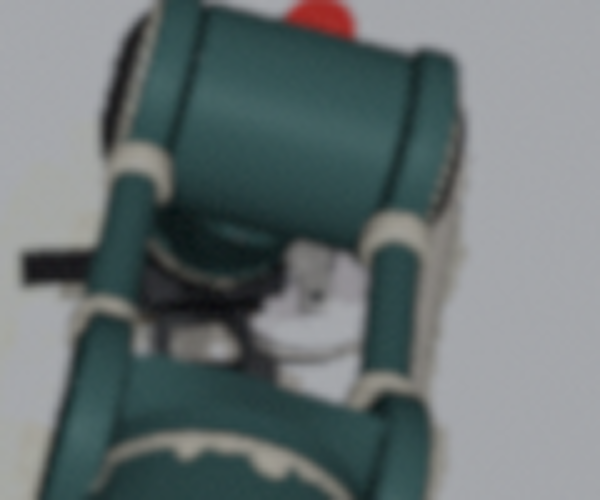

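The arm blocks the top view, so I go by yaw and force feedback from here.

```bash
python3 -m crank '[-0.04,0.222,0,0,0,0.5,0, -0.02,0.222,0,0,0,0.5,0, 0,0,0,0,0,0,0]'
python3 -c "
from h import *
go(arc(-.105,.262),-.105);print(manip.read_state()['torque'])"
```

```text
clock: 12.3
eef_pos: [0.5229, -0.1243, 0.2628]
tcp_rot: [2.332, 2.102, -0.0]
contact_force: [1.1, -3.2, -2.7]
width: 0.0175
gripper_force: 60.0
t 12.3 tcp [ 0.5229 -0.1243  0.2628] yawy -0.104 turn [0.01 0.01 0.01] then shift [ 0.08 -0.02  0.03] shift w/o turn [ 0.08 -0.02  0.03] j6 -0.17
F [ 1.1 -3.2 -2.7] w 0.0175 gf 60.0
[-0.66164026 -0.13101664  0.20673947]
```

```bash
python3 -m crank '[-0.01,0.178,0,0,0,0.4,0, 0,0,0,0,0,0,0]'
python3 -c "
from h import *
s=manip.read_state();print(s['torque']);go(arc(-.165,.262),-.165)"
python3 -m crank '[-0.01,0.178,0,0,0,0.4,0, 0,0,0,0,0,0,0]'
python3 -c "
from h import *
s=manip.read_state();print(s['torque']);go(arc(-.225,.262),-.225)"
```

```text
clock: 12.55
eef_pos: [0.527, -0.1249, 0.2628]
tcp_rot: [2.394, 2.032, -0.0]
contact_force: [1.5, -4.9, -1.3]
width: 0.0175
gripper_force: 60.0
[-0.79737912 -0.15346064  0.29636332]
t 12.55 tcp [ 0.527  -0.1249  0.2628] yawy -0.163 turn [0.01 0.01 0.01] then shift [ 0.08 -0.02  0.03] shift w/o turn [ 0.08 -0.02  0.03] j6 -0.11
F [ 1.5 -4.9 -1.3] w 0.0175 gf 60.0
clock: 12.8
eef_pos: [0.5306, -0.1256, 0.2624]
tcp_rot: [-2.453, -1.962, 0.003]
contact_force: [-2.9, -4.7, -0.3]
width: 0.0178
gripper_force: 60.5
[-0.89295255  0.33572464  0.78500878]
t 12.8 tcp [ 0.5306 -0.1256  0.2624] yawy -0.222 turn [-0.01  0.01  0.02] then shift [0.08 0.01 0.02] shift w/o turn [0.08 0.01 0.02] j6 -0.06
F [-2.9 -4.7 -0.3] w 0.0178 gf 60.5
```

```bash
python3 -m crank '[-0.01,0.13,0,0,0,0.3,0, 0,0,0,0,0,0,0]'
python3 -c "
from h import *
s=manip.read_state();print(s['torque']);go(arc(-.265,.262),-.265)"
```

```text
clock: 13.05
eef_pos: [0.5324, -0.1261, 0.2617]
tcp_rot: [-2.493, -1.906, 0.007]
contact_force: [-7.0, -3.0, 1.6]
width: 0.0174
gripper_force: 61.7
[-0.72657793  0.95826091  1.28047884]
t 13.05 tcp [ 0.5324 -0.1261  0.2617] yawy -0.265 turn [-0.04  0.01 -0.  ] then shift [ 0.08  0.05 -0.01] shift w/o turn [ 0.08  0.05 -0.01] j6 -0.01
F [-7.  -3.   1.6] w 0.0174 gf 61.7
```

The moment rises well past the 0.3 N m the ring needs, so it is against the stop. I back off inside the play, then lift.

```bash
python3 -m crank '[-0.02,-0.22,0,0,0,-0.5,0, -0.02,-0.1,0,0,0,-0.23,0, 0,0,0,0,0,0,0]'
python3 -c "
from h import *
s=manip.read_state();print(s['torque']);go(arc(-.155,.262),-.155)"
```

```text
clock: 13.42
eef_pos: [0.526, -0.125, 0.2624]
tcp_rot: [-2.393, -2.034, -0.001]
contact_force: [-0.1, -0.2, -1.5]
width: 0.0173
gripper_force: 60.0
[-1.47012638e-01  7.57604106e-02  4.32783050e-05]
t 13.43 tcp [ 0.526  -0.125   0.2624] yawy -0.162 turn [-0.   -0.01 -0.04] then shift [ 0.09 -0.01  0.02] shift w/o turn [ 0.09 -0.01  0.02] j6 -0.12
F [-0.1 -0.2 -1.5] w 0.0173 gf 60.0
```

```bash
python3 -m crank '[0,0,-0.5,0,0,0,0, 0,0,-0.8,0,0,0,0, 0,0,-1,0,0,0,0, 0,0,-1,0,0,0,0, 0,0,-0.9,0,0,0,0, 0,0,0,0,0,-1,0, 0,0,0,0,0,-1,0, 0,0,0,0,0,-1,0, 0,0,0,0,0,-1,0, 0,0,0,0,0,-1,0, 0,0,0,0,0,-1,0, 0,0,0,0,0,-1,0]'
python3 -m crank '[0,0,0,0,0,-1,0, 0,0,0,0,0,-1,0, 0,0,0,0,0,-1,0, 0,0,0,0,0,-1,0, 0,0,0,0,0,0,0]'>/dev/null
python3 -c "
from h import *
go([.52,-.07,.365],1.49)"
```

```text
clock: 14.92
eef_pos: [0.5262, -0.125, 0.3682]
tcp_rot: [-1.044, -2.963, -0.002]
contact_force: [-0.3, -0.1, -1.4]
width: 0.0172
gripper_force: 60.0
t 15.55 tcp [ 0.5262 -0.1251  0.3681] yawy 1.487 turn [ 0.    0.   -0.02] then shift [0.43 2.18 0.12] shift w/o turn [0.43 2.17 0.12] j6 -1.77
F [ 0.4 -0.3 -2.1] w 0.0175 gf 60.0
```

```bash
python3 -m crank '[0.2,0.8,0,0,0,0,0, 0.2,0.8,0,0,0,0,0, 0,0.6,0,0,0,0,0, 0,0,0,0,0,0,0]'>/dev/null
python3 - <<'E'
from h import *
go([.5116,.154,.3],1.49)
c=cam("wrist"); im=manip.grab_frame("wrist"); lm("wide_spanner_pin_a","wrist",c,manip.read_state()["eef_pos"][2]-.1727,4)
x,y=proj(c,[.515,-.196,.097]).astype(int); x0=max(0,x-80);y0=y-75; print(x0,y0); np.save("w6.npy",im)
cv2.imwrite("pics/w6.png",cv2.resize(im[y0:y0+150,x0:x0+200],None,fx=4,fy=4,interpolation=2))
E
```

```text
t 16.05 tcp [ 0.5207 -0.0681  0.3676] yawy 1.491 turn [0.   0.   0.01] then shift [1.08 8.83 2.7 ] shift w/o turn [1.07 8.83 2.7 ] j6 -1.67
F [ 0.  -0.7 -1.7] w 0.0174 gf 60.0
wrist wide_spanner_pin_a 0.9 [217.6 353.2] [ 0.5913 -0.097   0.1949]
wrist wide_spanner_pin_a 0.81 [489.7 371.2] [0.6189 0.0717 0.1949]
wrist wide_spanner_pin_a 0.67 [296.4 356. ] [ 0.5973 -0.0489  0.1949]
23 121
```

View pics/w6.png

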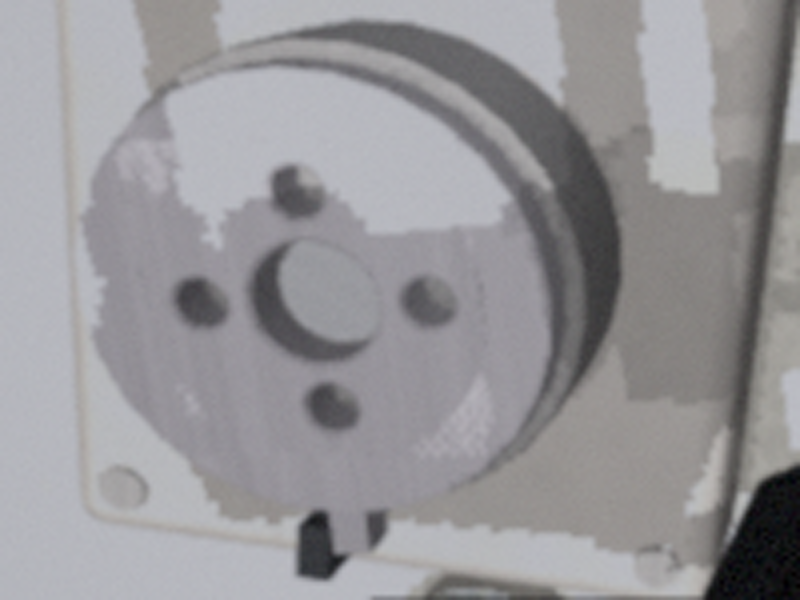

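The ring's lug at (350,530) now rests against the dark post at (315,545), so it is home. I return the spanner to its original place on the board.

```bash
python3 -m crank '[0.1,1,0,0,0,0,0, 0.1,1,0,0,0,0,0, 0.1,1,0,0,0,0,0, 0.1,1,0,0,0,0,0, 0.1,1,0,0,0,0,0, 0.1,1,0,0,0,0,0, 0.1,1,0,0,0,0,0, 0.1,1,0,0,0,0,0, 0.27,0.83,0.5,0,0,0,0, 0,0,1,0,0,0,0, 0,0,1,0,0,0,0, 0,0,1,0,0,0,0]'>/dev/null
python3 -m crank '[0,0,1,0,0,0,0, 0,0,1,0,0,0,0, 0,0,0.9,0,0,0,0, 0,0,0,0,0,0,0, 0,0,0,0,0,0,0]'
python3 -c "
from h import *
go([.5116,.154,.1852],1.49)"
```

```text
clock: 18.27
eef_pos: [0.5128, 0.1523, 0.2082]
tcp_rot: [0.129, 3.138, 0.0]
contact_force: [-1.2, -0.3, -2.1]
width: 0.0174
gripper_force: 60.0
t 18.27 tcp [0.5128 0.1523 0.2082] yawy 1.489 turn [ 0.    0.01 -0.01] then shift [0.05 0.06 0.92] shift w/o turn [0.05 0.06 0.92] j6 -1.25
F [-1.2 -0.3 -2.1] w 0.0174 gf 60.0
```

```bash
python3 -m crank '[0,0,0.5,0,0,0,0, 0,0,0.2,0,0,0,0, 0,0,0.12,0,0,0,0, 0,0,0.08,0,0,0,0, 0,0,0,0,0,0,0]'
python3 -c "
from h import *
go([.5116,.154,.1852],1.49)"
```

```text
clock: 18.9
eef_pos: [0.5122, 0.1525, 0.185]
tcp_rot: [0.128, 3.139, 0.0]
contact_force: [0.8, -0.6, -0.7]
width: 0.018
gripper_force: 60.0
t 18.9 tcp [0.5122 0.1525 0.185 ] yawy 1.489 turn [ 0.    0.   -0.01] then shift [ 0.03  0.06 -0.01] shift w/o turn [ 0.03  0.06 -0.01] j6 -1.25
F [ 0.8 -0.6 -0.7] w 0.018 gf 60.0
```

```bash
python3 -m crank '[0,0,0.03,0,0,0,0, 0,0,0,0,0,0,0.3, 0,0,0,0,0,0,0.3, 0,0,0,0,0,0,0.7, 0,0,0,0,0,0,0.7, 0,0,0,0,0,0,0.7, 0,0,-0.4,0,0,0,0.7, 0,0,-0.8,0,0,0,0.7, 0,0,-1,0,0,0,0.7, 0,0,-1,0,0,0,0.7, 0,0,-1,0,0,0,0.7, 0,0,-1,0,0,0,0.7]'
python3 -m crank '[0,0,-1,0,0,0,0.7, 0,0,-1,0,0,0,0.7, 0,0,0,0,0,0,0.7, 0,0,0,0,0,0,0.7]'>/dev/null
python3 - <<'E'
from h import *
im=manip.grab_frame("wrist"); go([.5,.15,.37]); c=cam("wrist"); lm("wide_spanner_grip","wrist",c,.031); lm("wide_spanner_pin_a","wrist",c,.012,4)
im2=manip.grab_frame("scene")
cv2.imwrite("pics/end.png",np.hstack([cv2.resize(im,(400,300)),cv2.resize(im2,(400,300))]))
E
```

```text
clock: 20.4
eef_pos: [0.5121, 0.1524, 0.3158]
tcp_rot: [0.128, 3.138, 0.0]
contact_force: [0.6, -0.3, -0.2]
width: 0.0617
gripper_force: 0.0
t 20.95 tcp [0.5116 0.1523 0.3631] yawy 1.489 turn [-0.   -0.01 -0.  ] then shift [ 0.45 -0.13 -0.28] shift w/o turn [ 0.46 -0.13 -0.28] j6 -1.25
F [-0.1  0.2 -0.4] w 0.0614 gf 0.0
wrist wide_spanner_grip 0.75 [291.5 378.7] [0.7884 0.1752 0.031 ]
wrist wide_spanner_grip 0.59 [254.  173.5] [0.5115 0.1499 0.031 ]
wrist wide_spanner_pin_a 0.91 [279.1 232.5] [0.5888 0.1722 0.012 ]
wrist wide_spanner_pin_a 0.72 [233.9 231.3] [0.5831 0.1204 0.012 ]
```

View pics/end.png

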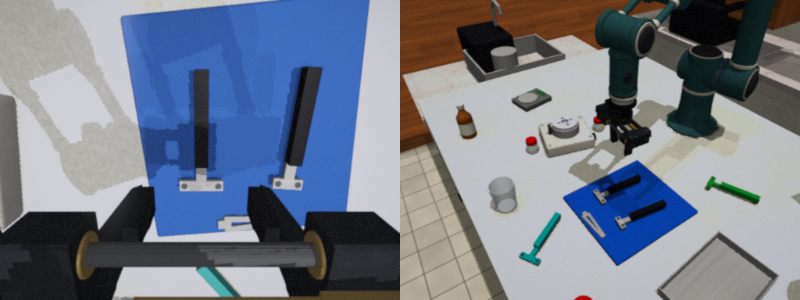

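The spanner lies flat on the board where it started: head at (201,184) in the left half, clear of the tweezers and the other spanner. Both jars are untouched.

```bash
python3 -c "
from cell import manip
print(manip.job_done())"
```

```text
the job is handed in; nothing more can be done
None
```

The job is handed in at about 21 s: the wide spanner turned the ring clockwise until its lug met the post, then went back flat on the blue board, and the other spanner, tweezers and jars look untouched.

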